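Crank the phone stand up to its stop and back it off a quarter turn

ROBOT

A 6-joint arm with a two-finger parallel gripper is mounted at the origin on a cart in front of the work surface, level with it; the furniture and walls round the work are solid. World frame = base frame: x ahead of the robot, y to its left, z up, the work surface at z = 0. Lengths are in m, angles in rad, forces in N, time in s.
With the tool pointing down it reaches from about 0.25 to 0.8 m from the base axis. Payload 8.5 kg.
Tool frame: the origin (TCP) lies midway between the tips of the shut fingers; the grasp point (between the pads) lies 19 mm behind it; z points along the fingers, y is the line along which they close (so a half turn about z gives the same grasp; the last joint's range is limited). The gripper opens to 85 mm and grips with 20 to 120 N. Pads are 22 mm wide; open, the fingers measure 114 mm over their backs; the gripper's body (76 mm by 85 mm) begins 54 mm behind the grasp point. The pads swing forward as they close: fully open they stand 13 mm farther back than shut.
Start: joints at [1.25, 0.238, -0.013, 1.319, 0, 1.571], TCP at [0.166, 0.498, 0.231] pointing down, gripper open.
Joint ranges: [-2.66, 2.66], [-1.03, 1.9], [-1.14, 1.46], [-1.82, 2.27], [-1.45, 1.34], [-3.14, 3.14]. Speed limits (rad/s): [2.22, 2.22, 2.79, 3.14, 3.14, 3.14].

INTERFACE

Orientations are given as a 3x3 rotation matrix whose columns are the frame's x, y, z axes.
In Python, from plant import get_state, get_image, calibration, sign_off gives the robot as it stands.
- The arm moves only by the shell command python3 -m handwheel 'ROWS' [OPENING] [FORCE]. ROWS is JSON, a list of rows, each a list of 2 entries, a list of its own where there are three numbers: the shift along the world's x, y, z in mm, then the turn, a rotation vector about the world's x, y, z in units of 10 degrees (1.0 is 10 degrees). A call has 1 to 5 rows; each row is the pose to reach, as a shift and turn from the pose commanded when the call began; what a row does not reach only later rows make up. A row lasts 1/8 s, in which the tool goes at most 62.5 mm and 10.7 degrees, less where a joint would pass 70% of its speed; a pose out of reach is approached as far as the arm can. A call with a gripper value outside its range is refused whole. OPENING is the finger opening in mm, from 0 to 85.4, set as the call begins (- or left out, the last holds). The fingers move at their own pace and stop on an object; FORCE is the grip in N (left out, the last holds). Time passes only in rows, so rows that repeat a pose let the fingers close. It gives the time, the measured TCP pose, the force, the opening and the grip force at its end, in the units of the state.
- get_state(): the state, without advancing time (a new reading comes with each control period).
- get_image(name): name is "side" or "top" or "wrist"; returns the picture (480x640x3 uint8, blue, green, red); there is no depth.
- calibration(name): a dict with "fx", "fy", "cx", "cy" (pixels), "camera_from_world" (4x4, takes a point from world to camera coordinates). Camera axes: x right, y up, looking along -z (the intrinsics and any distortion apply to the point x, -y, -z); pixel columns grow to the right and rows downward; lengths in m; the calibration is good to about 2 mm. A picture is of the moment at which its call begins: read the wrist's pose just before it. calibration takes no time and is no camera call; for the wrist camera it gives the pose at the moment of the call.
- sign_off(): hands the job in; it is judged then, once.
The state is a dict: "time_s": time; "joint_pos": joint angles; "joint_velocities": joint speeds; "tau": joint torques, N m; "eef_pos": TCP position; "tcp_rot": TCP orientation; "wrist_force": force on the tool from outside, world axes, zero at the start; "torque": the same for the moment, N m; "opening": finger opening in m; "grasp_force": force on a finger pad.
Only numpy, scipy, OpenCV 4.12 (cv2) and the standard library are available. Lean on these libraries where they do the work, as an engineer would, in place of code of your own. Each camera call takes 0.05 s, during which the arm holds its last target. There are 200 camera calls.

TASK

Two crank-up stands are on the test desk. Raise the one that carries the phone (blue handwheel): take its black crank handle and turn it clockwise, seen from above, for as many turns as it takes to reach the top stop, then turn it back a quarter turn so that the screw does not jam, and let go. Leave the handwheel of the other stand (red, with the power bank) as it is.

Things in the scene. Friction and masses are not known exactly. Their poses are not given: they have to be found in the camera images.
- phone_wheel (a joint): angle of the blue level handwheel on the phone's stand, rad: 0 = shelf lowest, grows clockwise seen from above (shelf rises 20 mm a turn) to a hard stop at 18.85. Starts 1.1 to 1.75 turns short of the stop; stays where it is left; takes about 3 N at the handle. Wheel 101 mm across, rim top 174 mm above the desk. The stand is fixed; its shelf, 172 mm wide, points to the robot.
- phone_knob (a point): point on the axis of the blue wheel's black upright crank handle at the height to grip, 203 mm above the desk. The handle is a cylinder 19 mm in diameter, 177 to 221 mm above the desk, 45 mm from the wheel's axis; it spins freely on its pin, so a gripper holding it from above can go round in a circle without turning itself.
- phone_axis (a point): point on the blue wheel's vertical axis, 203 mm above the desk: centre of the circle of 45 mm radius on which phone_knob moves. Nothing of the stand but the handle is higher than 176 mm.
- bank_knob (a point): the same point on the crank handle of the other stand, equal in build but with a red wheel and a power bank on its shelf; not to be turned.

How it is judged:
By the outcome, as a careful person would: the job done as asked, in the order asked, and still so for the second after the job is handed in, with the robot touching nothing.
It also fails if it takes over 51 s, if anything falls off the work surface, if the arm or the gripper's body presses on something with over 40 N, if the wrist force passes 120 N, or if a joint passes its speed limit or range.

## Working session

There is one attempt and no reset: what is moved stays moved. The work goes in short steps, Python scripts to look and compute and a shell command to move; the robot and the scene stay as the last step left them, time stands still between calls to the robot, and variables do not carry over. Pictures are saved under pics/ and viewed, at most 10 in all, crops included, and the job is handed in when it is done.

```bash
mkdir -p pics; python3 - <<'E'
from plant import *
import cv2
for n in("top","side"):
    cv2.imwrite(f"pics/{n}0.png",get_image(n)); c=calibration(n); print(n,c)
s=get_state();print(s['time_s'],s['eef_pos'],s['tcp_rot'])
E
```

```text
top {'fx': 492.3173616589871, 'fy': 492.3173616589871, 'cx': 320.8804130082636, 'cy': 240.34708358984597, 'camera_from_world': array([[ 0.01673641, -0.99985897, -0.00138869, -0.04865386],
       [ 0.98933538,  0.01635924,  0.14473384, -0.56741816],
       [-0.14469072, -0.00379621,  0.98946965, -0.999062  ],
       [ 0.        ,  0.        ,  0.        ,  1.        ]])}
side {'fx': 548.9505732387715, 'fy': 548.9505732387715, 'cx': 323.1498544874258, 'cy': 240.75700596868364, 'camera_from_world': array([[-0.93945758, -0.34175462,  0.02496445,  0.50721697],
       [ 0.18389981, -0.44137027,  0.87827851, -0.30234598],
       [-0.28913718,  0.82969637,  0.47749726, -0.79122355],
       [ 0.        ,  0.        ,  0.        ,  1.        ]])}
0.1 [0.16543116 0.49786724 0.23075386] [[-9.48987052e-01  3.15314763e-01 -4.17422992e-04]
 [ 3.15315039e-01  9.48986265e-01 -1.22226919e-03]
 [ 1.07291645e-05 -1.29153739e-03 -9.99999166e-01]]
```

View pics/top0.png

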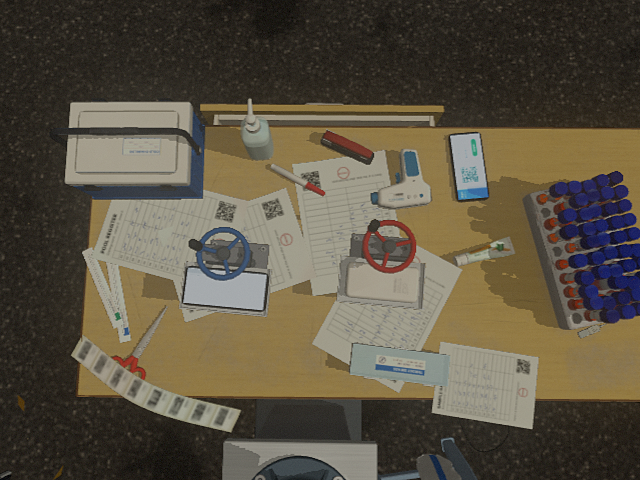

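View pics/side0.png

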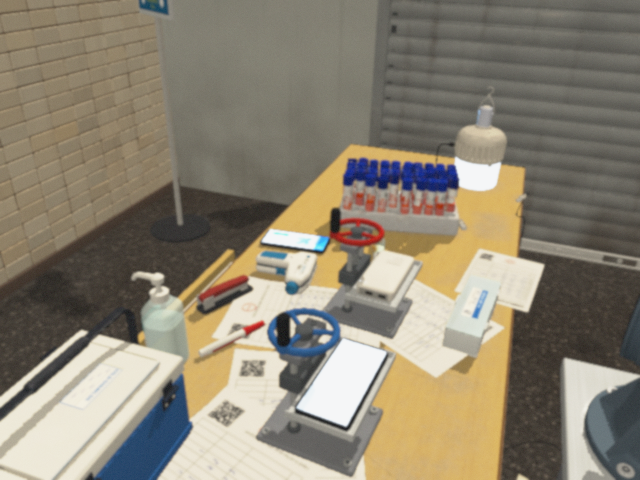

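The top view shows the blue wheel at about (223,253) with its black handle near (196,243), and the phone on that stand. The red wheel is at (389,246). The side view has the blue wheel at (304,333) and its handle at (283,329).

```bash
cat > h.py <<'E'
from plant import *
import cv2, numpy as np
def ray(c,u,v):
    T=c["camera_from_world"];R,t=T[:3,:3],T[:3,3]
    return -R.T@t, R.T@np.array([(u-c["cx"])/c["fx"],-(v-c["cy"])/c["fy"],-1])
def onz(c,p,z):
    o,d=ray(c,*p); return o+d*(z-o[2])/d[2]
def proj(c,P):
    p=c["camera_from_world"]@np.r_[P,1]; return c["cx"]-c["fx"]*p[0]/p[2],c["cy"]+c["fy"]*p[1]/p[2]
def two(c1,p1,c2,p2):
    o,d=ray(c1,*p1);q,e=ray(c2,*p2)
    s=np.linalg.lstsq(np.c_[d,-e],q-o,rcond=None)[0];a,b=o+d*s[0],q+e*s[1]
    return (a+b)/2,np.linalg.norm(a-b)
def blob(m,roi):
    x0,y0,x1,y1=roi; k=np.zeros(m.shape,np.uint8);k[y0:y1,x0:x1]=m[y0:y1,x0:x1]
    n,l,s,c=cv2.connectedComponentsWithStats(k); i=1+np.argmax(s[1:,4]); return l==i,s[i],c[i]
def ring(img,roi):
    h=cv2.cvtColor(img,cv2.COLOR_BGR2HSV); m=cv2.inRange(h,(100,110,50),(120,255,255))
    b,s,c=blob(m,roi)
    P=cv2.convexHull(np.argwhere(b)[:,::-1].astype(np.float32)); return b,s,P[:,0]
E
python3 - <<'E'
from h import *
T=calibration("top");S=calibration("side")
t=cv2.imread("pics/top0.png");s=cv2.imread("pics/side0.png")
for n,c,im,roi in(("top",T,t,(180,215,265,290)),("side",S,s,(255,300,350,365))):
    b,st,P=ring(im,roi)
    W=np.array([onz(c,p,.171)[:2] for p in P])
    (x,y),r=cv2.minEnclosingCircle((W*1000).astype(np.float32)); e=cv2.fitEllipse((W*1000).astype(np.float32)); print(n,st,"circle",x,y,r,e)
mt=(t.max(2)<55).astype(np.uint8);ms=(s.max(2)<45).astype(np.uint8)
b,st,ct=blob(mt,(180,230,212,258));print(st,ct)
b,ss,cs=blob(ms,(270,305,296,352));print(ss,cs)
print(two(T,ct,S,cs),onz(T,ct,.2),onz(S,cs,.2))
a=cv2.resize(t[215:295,175:275],None,fx=4,fy=4);d=cv2.resize(s[300:380,250:350],None,fx=4,fy=4)
cv2.imwrite("pics/c0.png",np.hstack([a,d]))
E
```

```text
top [197 227  53  53 492] circle 523.1419677734375 140.34979248046875 48.52576446533203 ((523.1187744140625, 140.46226501464844), (96.18976593017578, 96.51901245117188), 119.65111541748047)
side [ 268  309   71   48 1121] circle 517.34423828125 147.75955200195312 52.44459533691406 ((518.8463745117188, 146.2688751220703), (95.7572021484375, 103.1926498413086), 7.180478572845459)
[189 239  13  12  50] [195.02 244.66]
[277 314  12  32 304] [282.81907895 329.72697368]
(array([0.53307953, 0.1852502 , 0.19720466]), np.float64(0.001500861083037827)) [0.53343702 0.18475119 0.2       ] [0.5308163  0.18852311 0.2       ]
```

View pics/c0.png

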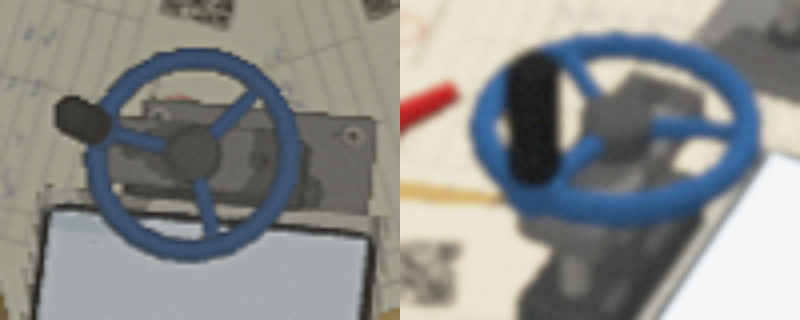

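The knob is at about (0.533, 0.185) and the axis at (0.5235, 0.1405), 45.5 mm apart, which agrees with the stated 45 mm. Next I move above the knob.

```bash
python3 -m handwheel '[[[10,-10,40],[0,0,0.6]],[[50,-45,70],[0,0,1.2]],[[95,-80,70],[0,0,1.84]],[[140,-118,70],[0,0,1.84]],[[185,-156,70],[0,0,1.84]]]' 85 30
python3 -m handwheel '[[[45,-40,0],[0,0,0]],[[90,-80,0],[0,0,0]],[[135,-120,0],[0,0,0]],[[182,-157,0],[0,0,0]],[[182,-157,0],[0,0,0]]]'
python3 - <<'E'
from h import *
s=get_state();print(s['time_s'],s['eef_pos'],s['tcp_rot'],s['joint_pos'],s['wrist_force'])
c=calibration("wrist");im=get_image("wrist")
for P in((.533,.185,.221),(.5235,.1405,.171)):cv2.circle(im,tuple(int(v) for v in proj(c,P)),4,(0,255,0),1)
cv2.imwrite("pics/w1.png",im)
E
```

```text
time_s: 0.72
eef_pos: [0.3516, 0.3409, 0.3012]
tcp_rot: [[-1.0, -0.001, -0.0], [-0.001, 1.0, -0.0], [0.0, -0.0, -1.0]]
wrist_force: [0.6, 0.4, 0.3]
opening: 0.0853
grasp_force: 0.0
time_s: 1.35
eef_pos: [0.535, 0.1824, 0.2999]
tcp_rot: [[-1.0, 0.004, -0.001], [0.004, 1.0, -0.001], [0.001, -0.001, -1.0]]
wrist_force: [-0.7, 1.0, 0.0]
opening: 0.0852
grasp_force: 0.0
1.35 [0.53498401 0.18236942 0.29994275] [[-0.9999901   0.00431013 -0.00110679]
 [ 0.00431135  0.99999009 -0.0011075 ]
 [ 0.00110201 -0.00111226 -0.99999877]] [ 3.28908796e-01  2.99473261e-01  2.45320733e-01  1.51804900e+00
 -6.90628936e-04  3.33220038e-01] [-0.72757896  1.01126453  0.01588442]
```

View pics/w1.png

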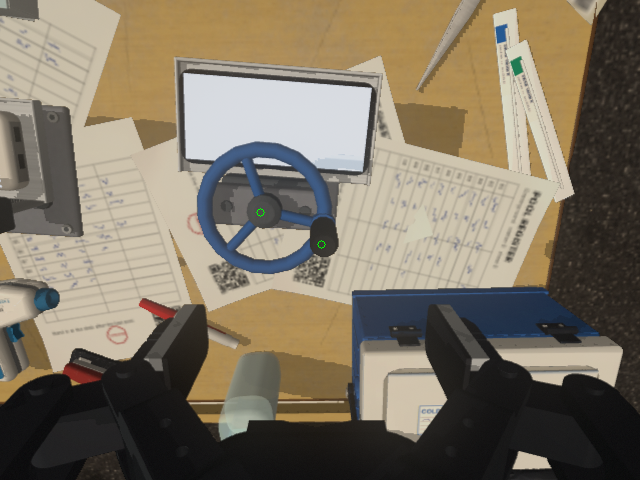

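The wrist picture has the blue ring centred near (264,208) and the handle around (324,236). The projected marks are about 4 px off, so I refine the position with this view.

```bash
python3 - <<'E'
from h import *
c=calibration("wrist");im=get_image("wrist")
b,st,P=ring(im,(190,135,335,280));W=np.array([onz(c,p,.171)[:2] for p in P])*1000
print(st,cv2.fitEllipse(W.astype(np.float32)),ray(c,0,0)[0])
m=(im.max(2)<50).astype(np.uint8);b,s,k=blob(m,(306,205,345,262));print(s,k)
print(onz(c,k,.2)); T=calibration("top"); print(two(T,(195.,244.7),c,k))
for z in(.177,.203,.221):print(proj(c,(.533,.185,z)))
cv2.imwrite("pics/w2.png",cv2.resize(im[190:280,280:370],None,fx=5,fy=5))
E
```

```text
[ 196  146  134  129 4353] ((522.8286743164062, 142.2111053466797), (97.53446960449219, 98.52924346923828), 163.9179229736328) [0.45947267 0.18378266 0.44457288]
[309 220  15  17  92] [314.43478261 227.27173913]
[0.52587963 0.18205521 0.2       ]
(array([0.5303796 , 0.18373773, 0.19655895]), np.float64(0.007687854629864949))
(np.float64(318.6503409142828), np.float64(228.40447025273227))
(np.float64(318.84232440777726), np.float64(238.66143031042284))
(np.float64(318.9990142798533), np.float64(247.03278417046295))
```

View pics/w2.png

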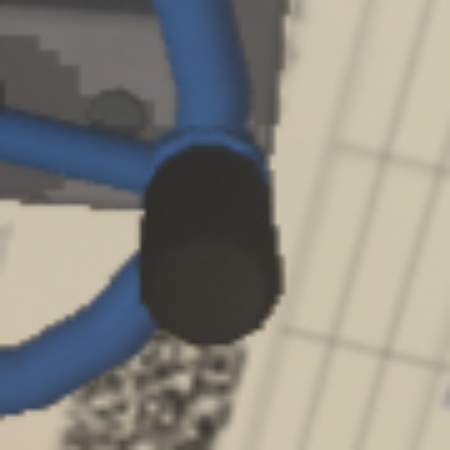

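Averaging both views puts the axis at (0.523, 0.1415) and the knob at (0.533, 0.186). I descend and grip.

```bash
python3 -m handwheel '[[[0,1,-40],[0,0,0]],[[0,1,-80],[0,0,0]],[[0,1,-110],[0,0,0]],[[0,1,-117],[0,0,0]],[[0,1,-117],[0,0,0]]]'
python3 -m handwheel '[[[0,0,0],[0,0,0]],[[0,0,0],[0,0,0]],[[0,0,0],[0,0,0]],[[0,0,0],[0,0,0]],[[0,0,0],[0,0,0]]]' 5 30
python3 -m handwheel '[[[0,0,0],[0,0,0]],[[0,0,0],[0,0,0]]]'
```

```text
time_s: 2.08
eef_pos: [0.5321, 0.1869, 0.1849]
tcp_rot: [[-1.0, -0.002, 0.0], [-0.002, 1.0, 0.0], [-0.0, 0.0, -1.0]]
wrist_force: [-0.1, 0.4, 0.2]
opening: 0.0851
grasp_force: 0.0
time_s: 2.7
eef_pos: [0.5329, 0.1868, 0.1848]
tcp_rot: [[-1.0, -0.001, 0.001], [-0.001, 1.0, 0.001], [-0.001, 0.001, -1.0]]
wrist_force: [-0.8, 4.7, 4.2]
opening: 0.018
grasp_force: 31.1
time_s: 2.95
eef_pos: [0.5329, 0.1868, 0.1848]
tcp_rot: [[-1.0, -0.001, 0.001], [-0.001, 1.0, 0.001], [-0.001, 0.001, -1.0]]
wrist_force: [0.2, 5.0, 4.0]
opening: 0.0177
grasp_force: 31.2
```

```bash
python3 -c "
import numpy as np
a=77
p=lambda d:45*np.array([np.cos(np.radians(d)),np.sin(np.radians(d))])
for c in range(6):
  print(a,[list(map(float,np.round(p(a-15*k)-p(a),1))) for k in range(1,6)]); a-=75"
```

```text
77 [[11.0, -4.1], [20.6, -10.9], [28.0, -20.0], [32.9, -30.7], [34.8, -42.3]]
2 [[-1.1, -11.7], [-5.2, -22.7], [-12.1, -32.3], [-21.1, -39.7], [-31.8, -44.6]]
-73 [[-11.6, -1.9], [-23.3, -0.8], [-34.3, 3.3], [-43.8, 10.1], [-51.3, 19.2]]
-148 [[-4.9, 10.7], [-6.8, 22.3], [-5.7, 34.0], [-1.6, 45.0], [5.3, 54.5]]
-223 [[9.1, 7.5], [19.8, 12.3], [31.3, 14.3], [43.0, 13.2], [54.0, 9.0]]
-298 [[9.6, -6.8], [17.0, -15.9], [21.9, -26.6], [23.8, -38.2], [22.7, -49.9]]
```

```bash
python3 -m handwheel '[[[11,-4.1,0],[0,0,0]],[[20.6,-10.9,0],[0,0,0]],[[28,-20,0],[0,0,0]],[[32.9,-30.7,0],[0,0,0]],[[34.8,-42.3,0],[0,0,0]]]'
```

```text
time_s: 3.58
eef_pos: [0.5671, 0.1438, 0.1847]
tcp_rot: [[-1.0, -0.001, -0.0], [-0.001, 1.0, 0.0], [0.0, 0.0, -1.0]]
wrist_force: [-5.6, 3.7, 9.0]
opening: 0.0183
grasp_force: 31.6
```

Forces are small, so I continue.

```bash
python3 -m handwheel '[[[-1.1,-11.7,0],[0,0,0]],[[-5.2,-22.7,0],[0,0,0]],[[-12.1,-32.3,0],[0,0,0]],[[-21.1,-39.7,0],[0,0,0]],[[-31.8,-44.6,0],[0,0,0]]]'
python3 -m handwheel '[[[-11.6,-1.9,0],[0,0,0]],[[-23.3,-0.8,0],[0,0,0]],[[-34.3,3.3,0],[0,0,0]],[[-43.8,10.1,0],[0,0,0]],[[-51.3,19.2,0],[0,0,0]]]'
```

```text
time_s: 4.2
eef_pos: [0.5357, 0.1001, 0.1847]
tcp_rot: [[-1.0, -0.001, 0.001], [-0.001, 1.0, 0.002], [-0.001, 0.002, -1.0]]
wrist_force: [-0.1, 11.7, 4.6]
opening: 0.0178
grasp_force: 31.1
time_s: 4.82
eef_pos: [0.4844, 0.1182, 0.1847]
tcp_rot: [[-1.0, 0.0, 0.002], [0.0, 1.0, -0.001], [-0.002, -0.001, -1.0]]
wrist_force: [5.9, -1.6, 4.0]
opening: 0.0179
grasp_force: 31.1
```

```bash
python3 - <<'E'
from h import *
cv2.imwrite("pics/s3.png",get_image("side"))
E
```

```text
(no output)
```

View pics/s3.png

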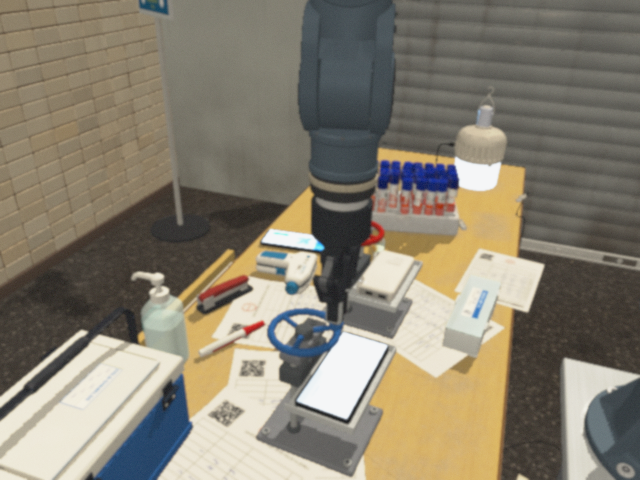

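The gripper still holds the handle at about (335,310), the wheel has turned and the shelf has risen. I continue to about 375°, still below the minimum of 396°.

```bash
python3 -m handwheel '[[[-4.9,10.7,0],[0,0,0]],[[-6.8,22.3,0],[0,0,0]],[[-5.7,34,0],[0,0,0]],[[-1.6,45,0],[0,0,0]],[[5.3,54.5,0],[0,0,0]]]'
python3 -m handwheel '[[[9.1,7.5,0],[0,0,0]],[[19.8,12.3,0],[0,0,0]],[[31.3,14.3,0],[0,0,0]],[[43,13.2,0],[0,0,0]],[[54,9,0],[0,0,0]]]'
python3 -c "
import numpy as np
a=-298
p=lambda d:45*np.array([np.cos(np.radians(d)),np.sin(np.radians(d))])
for c in range(14):
  print(a,a+0-77,[list(map(float,np.round(p(a-6*k)-p(a),1))) for k in range(1,4)]); a-=18"
```

```text
time_s: 5.5
eef_pos: [0.4881, 0.1729, 0.1846]
tcp_rot: [[-1.0, -0.001, -0.002], [-0.001, 1.0, -0.001], [0.002, -0.001, -1.0]]
wrist_force: [-3.5, -1.7, 10.9]
opening: 0.0179
grasp_force: 31.8
time_s: 6.12
eef_pos: [0.5432, 0.1829, 0.1847]
tcp_rot: [[-1.0, -0.002, -0.001], [-0.002, 1.0, 0.001], [0.001, 0.001, -1.0]]
wrist_force: [-3.2, 2.5, 9.9]
opening: 0.0179
grasp_force: 31.7
-298 -375 [[4.0, -2.4], [7.8, -5.3], [11.2, -8.5]]
-316 -393 [[3.1, -3.6], [5.8, -7.4], [8.1, -11.5]]
-334 -411 [[1.8, -4.3], [3.2, -8.8], [4.1, -13.5]]
-352 -429 [[0.4, -4.7], [0.3, -9.4], [-0.2, -14.1]]
-370 -447 [[-1.1, -4.6], [-2.6, -9.0], [-4.6, -13.3]]
-388 -465 [[-2.4, -4.0], [-5.3, -7.8], [-8.5, -11.2]]
-406 -483 [[-3.6, -3.1], [-7.4, -5.8], [-11.5, -8.1]]
-424 -501 [[-4.3, -1.8], [-8.8, -3.2], [-13.5, -4.1]]
-442 -519 [[-4.7, -0.4], [-9.4, -0.3], [-14.1, 0.2]]
-460 -537 [[-4.6, 1.1], [-9.0, 2.6], [-13.3, 4.6]]
-478 -555 [[-4.0, 2.4], [-7.8, 5.3], [-11.2, 8.5]]
-496 -573 [[-3.1, 3.6], [-5.8, 7.4], [-8.1, 11.5]]
-514 -591 [[-1.8, 4.3], [-3.2, 8.8], [-4.1, 13.5]]
-532 -609 [[-0.4, 4.7], [-0.3, 9.4], [0.2, 14.1]]
```

```bash
python3 -m handwheel '[[[4,-2.4,0],[0,0,0]],[[7.8,-5.3,0],[0,0,0]],[[11.2,-8.5,0],[0,0,0]]]'
python3 -m handwheel '[[[3.1,-3.6,0],[0,0,0]],[[5.8,-7.4,0],[0,0,0]],[[8.1,-11.5,0],[0,0,0]]]'
```

```text
time_s: 6.5
eef_pos: [0.5546, 0.1742, 0.1847]
tcp_rot: [[-1.0, -0.001, -0.0], [-0.001, 1.0, 0.001], [0.0, 0.001, -1.0]]
wrist_force: [-0.6, 4.0, 7.3]
opening: 0.0177
grasp_force: 31.5
time_s: 6.88
eef_pos: [0.5626, 0.1626, 0.1847]
tcp_rot: [[-1.0, -0.001, -0.0], [-0.001, 1.0, 0.001], [0.0, 0.001, -1.0]]
wrist_force: [-0.9, 3.6, 8.4]
opening: 0.0179
grasp_force: 31.5
```

```bash
python3 -m handwheel '[[[1.8,-4.3,0],[0,0,0]],[[3.2,-8.8,0],[0,0,0]],[[4.1,-13.5,0],[0,0,0]]]'
```

```text
time_s: 7.25
eef_pos: [0.5666, 0.149, 0.1847]
tcp_rot: [[-1.0, -0.001, -0.0], [-0.001, 1.0, 0.001], [0.0, 0.001, -1.0]]
wrist_force: [-2.1, 2.6, 8.3]
opening: 0.0178
grasp_force: 31.5
```

```bash
python3 -m handwheel '[[[0.4,-4.7,0],[0,0,0]],[[0.3,-9.4,0],[0,0,0]],[[-0.2,-14.1,0],[0,0,0]]]'
```

```text
time_s: 7.62
eef_pos: [0.5668, 0.1388, 0.1848]
tcp_rot: [[-1.0, -0.003, 0.0], [-0.003, 1.0, 0.01], [-0.0, 0.01, -1.0]]
wrist_force: [0.7, 34.5, 2.5]
opening: 0.0179
grasp_force: 31.7
```

The stop is reached at about 441° (1.22 turns): there is 34 N of resistance and the tool is 4 mm short of its command. The actual knob angle is about −5°, so the quarter turn back goes to +85°.

```bash
python3 -c "
import numpy as np
p=lambda d:45*np.array([np.cos(np.radians(d)),np.sin(np.radians(d))])
for a,L in((-10,[5,20,35,50,65]),(65,[75,82,85,85])):print([list(map(float,np.round(p(k)-p(a),1))) for k in L])"
```

```text
[[0.5, 11.7], [-2.0, 23.2], [-7.5, 33.6], [-15.4, 42.3], [-25.3, 48.6]]
[[-7.4, 2.7], [-12.8, 3.8], [-15.1, 4.0], [-15.1, 4.0]]
```

```bash
python3 -m handwheel '[[[0.5,11.7,0],[0,0,0]],[[-2,23.2,0],[0,0,0]],[[-7.5,33.6,0],[0,0,0]],[[-15.4,42.3,0],[0,0,0]],[[-25.3,48.6,0],[0,0,0]]]'
python3 -m handwheel '[[[-7.4,2.7,0],[0,0,0]],[[-12.8,3.8,0],[0,0,0]],[[-15.1,4,0],[0,0,0]],[[-15.1,4,0],[0,0,0]]]'
```

```text
time_s: 8.25
eef_pos: [0.5422, 0.1834, 0.1848]
tcp_rot: [[-1.0, -0.0, 0.002], [-0.0, 1.0, 0.0], [-0.002, 0.0, -1.0]]
wrist_force: [3.9, -1.1, 7.4]
opening: 0.0177
grasp_force: 32.0
time_s: 8.75
eef_pos: [0.5264, 0.1879, 0.1847]
tcp_rot: [[-1.0, -0.001, 0.001], [-0.001, 1.0, 0.001], [-0.001, 0.001, -1.0]]
wrist_force: [1.0, 4.4, 6.7]
opening: 0.0182
grasp_force: 31.9
```

Now I let go: open the fingers, rise, and move clear.

```bash
python3 -m handwheel '[[[0,0,0],[0,0,0]],[[0,0,0],[0,0,0]],[[0,0,0],[0,0,0]],[[0,0,0],[0,0,0]],[[0,0,0],[0,0,0]]]' 85
python3 -m handwheel '[[[0,0,20],[0,0,0]],[[0,0,60],[0,0,0]],[[0,0,110],[0,0,0]],[[-30,20,125],[0,0,0]],[[-70,50,125],[0,0,0]]]'
python3 -m handwheel '[[[-50,40,0],[0,0,0]],[[-100,80,0],[0,0,0]],[[-140,120,0],[0,0,0]],[[-160,140,0],[0,0,0]],[[-160,140,0],[0,0,0]]]'
python3 - <<'E'
from h import *
T=calibration("top");t=get_image("top");s=get_image("side")
b,st,P=ring(t,(180,205,265,290));W=np.array([onz(T,p,.171)[:2] for p in P])*1000
e=cv2.fitEllipse(W.astype(np.float32));print(e)
b,st,ct=blob((t.max(2)<55).astype(np.uint8),(180,215,262,262));print(st,ct,onz(T,ct,.212))
q=get_state();print(q['time_s'],q['wrist_force'],q['opening'])
cv2.imwrite("pics/f.png",np.hstack([cv2.resize(t[200:320,160:300],(420,360)),cv2.resize(s[260:480,220:420],(327,360))]))
E
```

```text
time_s: 9.38
eef_pos: [0.5263, 0.1869, 0.1842]
tcp_rot: [[-1.0, -0.0, -0.0], [-0.0, 1.0, -0.0], [0.0, -0.0, -1.0]]
wrist_force: [-0.2, -0.9, 0.1]
opening: 0.085
grasp_force: 0.0
time_s: 10.0
eef_pos: [0.4567, 0.2373, 0.3105]
tcp_rot: [[-1.0, 0.002, 0.002], [0.002, 1.0, 0.001], [-0.002, 0.001, -1.0]]
wrist_force: [0.4, 1.0, 0.1]
opening: 0.0851
grasp_force: 0.0
time_s: 10.62
eef_pos: [0.295, 0.3781, 0.3093]
tcp_rot: [[-1.0, -0.004, -0.0], [-0.004, 1.0, 0.0], [0.0, 0.0, -1.0]]
wrist_force: [-0.3, -0.7, 0.0]
opening: 0.0852
grasp_force: 0.0
((523.341796875, 140.27261352539062), (95.70997619628906, 96.68209075927734), 117.54019927978516)
[188 242  13  13  32] [193.     247.5625] [0.52663131 0.18488759 0.212     ]
10.725 [0.62480913 0.59510721 0.01948373] 0.0851800149339045
```

View pics/f.png

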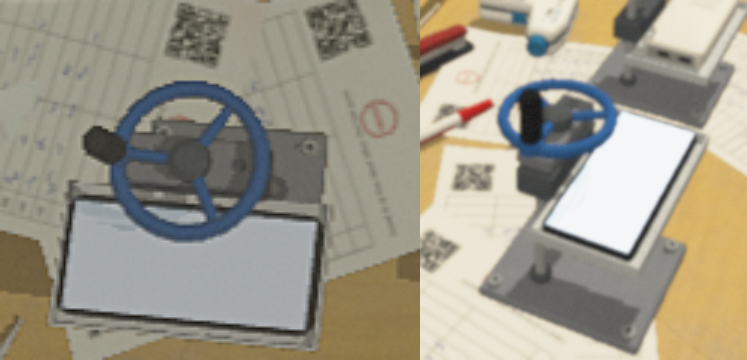

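The handle is free at about 85°, near (103,145) in the crop. The shelf is raised with the phone on it, and the arm is clear.

```bash
python3 -c "
from plant import sign_off;print(sign_off())"
```

```text
the job is handed in; nothing more can be done
None
```

I turned the blue handwheel clockwise about 1.22 turns to the top stop, turned it back about a quarter turn and let go; the red wheel was not touched, and the job was handed in at about 11 s (no verdict was returned).

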